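# Cleaning tablet into the filter cup with tongs

### The arm

A 6-joint arm with a two-finger parallel gripper is mounted at the origin on the work surface. World frame = base frame: x ahead of the robot, y to its left, z up, the work surface at z = 0. Lengths are in m, angles in degrees, forces in N, time in s.
With the tool pointing down it reaches from about 0.4 to 0.925 m from the base axis. Payload 3.4 kg.
Tool frame: the origin (TCP) lies at the very end of the fingers, on their centre line; the grasp point (between the pads) lies 19 mm behind it; y points along the fingers, x is the direction in which the jaws open and shut, and the axes are right-handed (so a half turn about y gives the same grasp; the last joint's range is limited). The gripper opens to 85 mm and grips with 20 to 120 N. Pads are 22 mm wide; open, the fingers measure 114 mm over their backs; the gripper's body (76 mm by 85 mm) begins 54 mm behind the grasp point. The pads swing forward as they close: fully open they stand 13 mm farther back than shut.
Start: joints at [59.101, 17.578, 86.31, -0, 76.112, -4.211], TCP at [0.258, 0.514, 0.231] pointing down, gripper open.
Joint ranges: [-179.03, 179.03], [-60, 130.46], [8.19, 133.38], [-81.62, 261.62], [5.75, 156.47], [-153.77, 153.77]. Speed limits (degrees/s): [147.25, 147.25, 180, 180, 180, 180].

### API

Orientations are given as a 3x3 rotation matrix whose columns are the frame's x, y, z axes.
In Python, from station import r gives the robot as it stands. The module is installed in compiled form; this text tells all that it offers. Calls block until the motion is done:
- r.move_ptp(position, orientation): joint-space move of the TCP to a pose.
- r.line_to(position, rot=None, velocity=0.15, max_force=None): straight line of the TCP; rot=None keeps the orientation; velocity is the mean speed in m/s. With max_force (N) it stops when the force on the tool has changed by that much, and returns True; else False.
- r.movej(angles): joint-space move.
- r.command_gripper(opening): opening from 0.0 (shut) to 1.0 (fully open); the grip force is fixed at half the most; returns when the fingers have stopped.
- r.sleep(seconds).
- r.ik(position, orientation): joint angles nearest the present ones, or None.
- r.grab_frame(name): name is "side" or "top" or "wrist"; returns a dict with "pixels" (420x560x3 uint8, blue, green, red), "camera_matrix" (3x3 intrinsics, pixels), "distortion" ([k1, k2, p1, p2, k3] as OpenCV has them; the pictures are not rectified), "cam_to_world" (4x4, takes a point from camera to world coordinates). Camera axes: x right, y down, z forward; pixel columns grow to the right and rows downward; lengths in m; the calibration is good to about 2 mm. A picture is of the moment at which its call begins. There is no depth.
A pose or a line that the arm cannot do raises r.IKError and nothing moves.
- r.job_done(): hands the job in, once; it reports no verdict.
Readings, each from a call of its own:
- r.current_t(): time.
- r.current_joints(): joint angles.
- r.current_joint_velocities(): joint speeds.
- r.current_joint_torque(): joint torques, N m.
- r.current_position(): TCP position.
- r.current_tool_rot(): TCP orientation.
- r.current_contact_force(): force on the tool from outside, world axes, zero at the start.
- r.current_wrist_torque(): the same for the moment, N m.
- r.current_opening(): opening from 0.0 (shut) to 1.0 (fully open).
Only numpy, scipy, OpenCV 4.12 (cv2) and the standard library are available. Lean on these libraries where they do the work, as an engineer would, in place of code of your own. Each camera call takes 0.05 s, during which the arm holds its last target. There are 200 camera calls.

### The job

Take the spring tongs from their stand and use them to move the round cleaning tablet from the plate into the grey coarse filter cup, never touching the tablet with the gripper's own fingers. Let go of the tablet only when it is down inside the cup, leave the cup standing upright where it is, and put the tongs back upright in their stand.

Things in the scene. Friction and masses are not known exactly. Their poses are not given: they have to be found in the camera images.
- tongs_grip (a point): Grip point of the steel spring tongs, which stand tips down in the stand (125 mm tall, 75 g): midway between two upright flat handle plates, each 20 mm wide (x), 4 mm thick, reaching 28 mm below and above this point; 54 mm over their outer faces at rest. z up, y from arm to arm, the way to squeeze. Bow top 43 mm above the point. The point is fixed to the +y arm.
- tongs_tips (a point): Midway between the two tips (at rest) at their lower ends, 83 mm below the grip point, same axes. At rest the gap is 42 mm; tips are 18 mm wide (x), 4 mm thick, 28 mm tall. Tip gap = outer handle width minus 12 mm. When squeezed, the tips' middle stays midway between the gripper's fingers.
- tongs_arm (a joint): Squeeze of the tongs in m, 0 open to 0.024: the arms slide straight together, staying parallel, 1 mm of gripper closing for 1 mm of tip gap. The spring pushes back with 4 N at first, 13.6 N at 24 mm, so the tongs hold in a gripper by their own spring once squeezed about 2 mm or more, tips still wide open.
- tablet_center (a point): Centre of the round white cleaning tablet, a cylinder 24 mm in diameter, 14 mm tall, 12 g, lying flat on the white porcelain plate (196 mm across, rim 16 mm high) with two square white descaler blocks (24 x 24 x 14 mm, not wanted), at least 48 mm away centre to centre.
- cup_floor (a point): Centre of the inner floor of the grey plastic coarse filter cup: loose, open, round, dark slots, 82 mm across the rim, 40 mm tall, 90 g. Its inner floor is 68 mm across, 4 mm above the counter; the rim is 36 mm above this point; z up. (The smaller shallow steel filter basket is not it.)
- stand_floor (a point): Centre of the inner floor of the tongs' stand, a fixed black open-topped box, 5 mm above the counter. Inside it is 30 mm along x and 62 mm along y; walls rise 31 mm above this point; z up. The tongs stand in it with their y along the stand's y (either way round), tips on its floor.
Mind the look-alikes: they are no part of the job. Of the things that look like the part that bears cup_floor, the largest one is meant.

How it is judged (in metres and radians):
On the way, in this order (a step that is already met when the one before it is completed fails the run):
1. the tablet is lifted off the plate in the tongs (height (world z) of tablet_center above 0.045 m and contact force between tongs and tablet above 0.3 N), for 0.2 s.
2. the tablet lies in the filter cup, let go by the tongs (horizontal distance between tablet_center and cup_floor below 0.03 m and z of tablet_center in the frame of cup_floor between 0.003 and 0.016 m and contact force between tongs and tablet below 0.05 N), for 0.2 s.
At the end, for the whole second after the job is handed in: Tablet at rest on the grey cup's floor (within 30 mm of its axis, centre 3-16 mm up); cup upright (0.1 rad), within 30 mm of its start; tongs at rest tips down in the stand (grip point within 25 mm of its axis, 75-90 mm above its floor, tilt under 0.3 rad) (horizontal distance between tablet_center and cup_floor below 0.03 m and z of tablet_center in the frame of cup_floor between 0.003 and 0.016 m and linear speed of each of tablet, tongs below 0.02 m/s and angle between cup_floor's own z axis and vertical below 0.1 rad and height (world z) of cup_floor below 0.008 m and distance of cup_floor from where it was at the start of the episode below 0.03 m and horizontal distance between tongs_grip and stand_floor below 0.025 m and z of tongs_grip in the frame of stand_floor between 0.075 and 0.09 m and angle between tongs_grip's own z axis and vertical below 0.3 rad); the robot touches nothing.
It fails at once if the gripper or arm touches the tablet itself (contact force between any of the fingers, the arm and tablet above 0.1 N).
It fails at once if the tablet is dropped over the cup (in the air with its centre more than 36 mm above the cup's floor) (contact force between anything else and tablet below 0.002 N and z of tablet_center in the frame of cup_floor above 0.036 m and horizontal distance between tablet_center and cup_floor below 0.06 m).
It fails at once if the cup is tipped or lifted (angle between cup_floor's own z axis and vertical above 0.5 rad or height (world z) of cup_floor above 0.03 m).
It also fails if it takes over 53 s, if anything falls off the work surface, if the arm or the gripper's body presses on something with over 40 N, if the wrist force passes 120 N, or if a joint passes its speed limit or range.

## Working session

There is one attempt and no reset: what is moved stays moved. The work goes in short steps, each a Python script; the robot and the scene stay as the last script left them, time stands still between calls to the robot, and variables do not carry over. Pictures are saved under pics/ and viewed, about 8 in all and at most 12, crops included, and the job is handed in when it is done.

```bash
mkdir -p pics; cat > h.py <<'E'
import numpy as np, cv2
from station import r
def shot(n,f):
    d=r.grab_frame(n); cv2.imwrite(f'pics/{f}.png',d['pixels']); np.savez(f'pics/{f}.npz',**d); return d
def px2w(f,uv,z):
    d=np.load(f'pics/{f}.npz'); T=d['cam_to_world']
    p=cv2.undistortPoints(np.array(uv,float).reshape(-1,1,2),d['camera_matrix'],d['distortion']).reshape(-1,2)
    v=np.c_[p,np.ones(len(p))]@T[:3,:3].T; o=T[:3,3]
    z=np.broadcast_to(z,(len(p),))
    return o+v*((z-o[2])/v[:,2])[:,None]
def w2px(f,P):
    d=np.load(f'pics/{f}.npz'); T=np.linalg.inv(d['cam_to_world'])
    return cv2.projectPoints(np.array(P,float).reshape(-1,3),cv2.Rodrigues(T[:3,:3])[0],T[:3,3],d['camera_matrix'],d['distortion'])[0].reshape(-1,2)
def crop(f,x0,y0,x1,y1,s,g):
    im=cv2.imread(f'pics/{f}.png')[y0:y1,x0:x1]; cv2.imwrite(f'pics/{g}.png',cv2.resize(im,None,fx=s,fy=s,interpolation=cv2.INTER_CUBIC))
E
python3 - <<'E'
from h import *
a=shot('top','top0')['pixels'];b=shot('side','side0')['pixels']
for n in('top0','side0'):
    d=np.load(f'pics/{n}.npz'); print(d['cam_to_world'].round(3).tolist(), d['camera_matrix'].round(0).tolist())
print(r.current_tool_rot().round(3) if hasattr(r.current_tool_rot(),'round') else r.current_tool_rot(), r.current_t())
E
```

```text
[[0.009, -0.997, 0.073, 0.468], [-1.0, -0.008, 0.006, -0.057], [-0.005, -0.073, -0.997, 1.313], [0.0, 0.0, 0.0, 1.0]] [[523.0, 0.0, 287.0], [0.0, 523.0, 210.0], [0.0, 0.0, 1.0]]
[[0.795, -0.447, 0.411, 0.15], [-0.607, -0.595, 0.527, -0.614], [0.009, -0.668, -0.744, 0.869], [0.0, 0.0, 0.0, 1.0]] [[520.0, 0.0, 284.0], [0.0, 520.0, 214.0], [0.0, 0.0, 1.0]]
[[ 0.449 -0.001 -0.893]
 [ 0.893 -0.002  0.449]
 [-0.002 -1.     0.   ]] 0.1
```

View pics/top0.png

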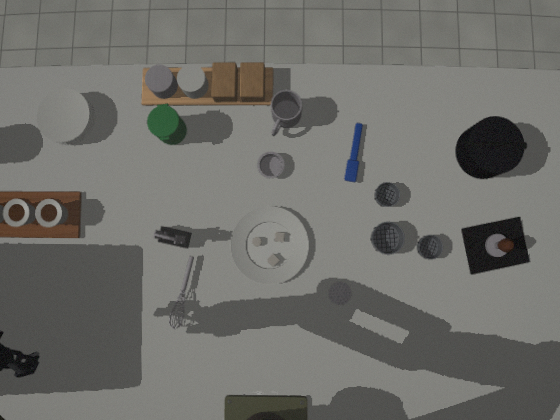

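View pics/side0.png

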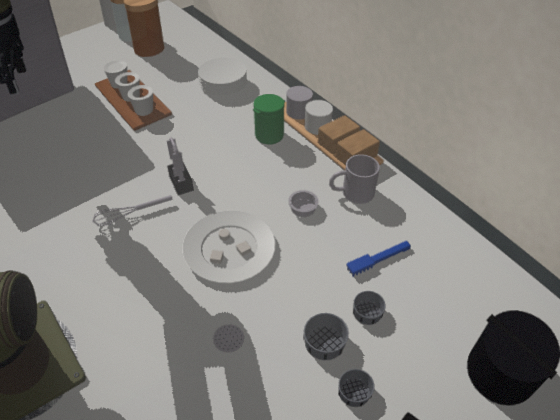

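The top view shows the stand with the tongs at (173,237), the plate at (270,245) and the largest slotted cup at (387,238). Next I'll enlarge these.

```bash
python3 - <<'E'
from h import *
def c(f,x0,y0,w,h,s):
    im=cv2.imread(f'pics/{f}.png')[y0:y0+h,x0:x0+w]
    im=cv2.convertScaleAbs(im,alpha=1.3)
    return cv2.resize(im,None,fx=s,fy=s,interpolation=cv2.INTER_CUBIC)
A=np.hstack([c('top0',150,220,50,37,8),c('top0',245,225,50,37,8)])
B=np.hstack([c('top0',362,218,50,37,8),c('side0',150,130,50,75,4)[:296],c('side0',200,220,66,49,3)[:, :198].repeat(1,0)[:147].repeat(1,1) if 0 else cv2.resize(c('side0',205,225,50,74,4),(200,296))])
cv2.imwrite('pics/m1.png',np.vstack([A,B]))
E
```

```text
(no output)
```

View pics/m1.png

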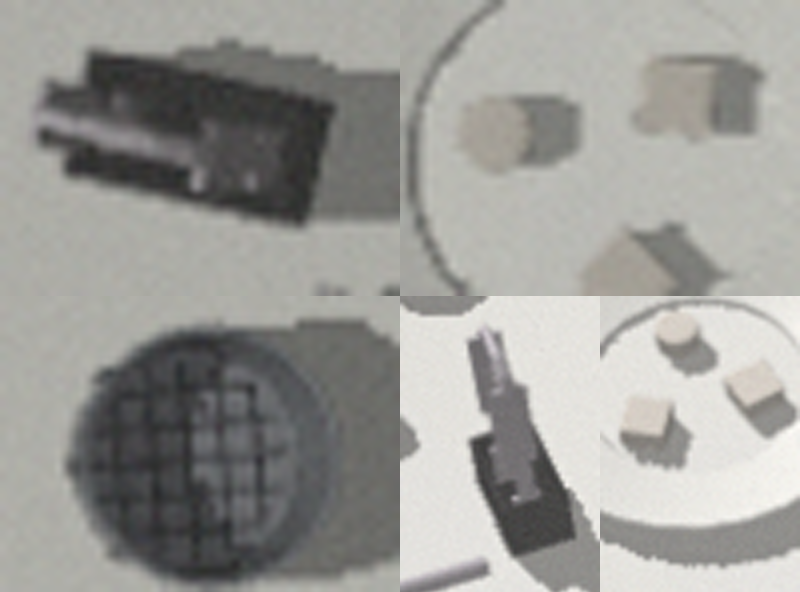

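The tablet is the round piece at top-image px (256.9,241.5). The stand's long axis lies along the image's x direction, tilted about 11°. I'll compute rough positions, then look with the wrist camera.

```bash
python3 - <<'E'
from h import *
m=lambda x,y,x0,y0:(x0+x/8,y0+y/8)
c=[m(*p,150,220) for p in((90,52),(335,98),(305,222),(65,172))]
P=px2w('top0',c,0.036);print('stand',P.round(4).tolist(),P.mean(0))
e=P[1]-P[0];e2=P[2]-P[3];print(np.degrees(np.arctan2(e[1],e[0])),np.degrees(np.arctan2(e2[1],e2[0])),np.linalg.norm(e[:2]),np.linalg.norm(P[3]-P[0]))
print('tongs bow',px2w('top0',[m(35,120,150,220),m(205,160,150,220)],0.131))
print('tablet top',px2w('top0',[m(95,132,245,225)],0.019), px2w('side0',[(205+79/4,225+(330-296)/4)],0.019))
print('cup rim',px2w('top0',[m(205,160,362,218)],0.04))
# look poses: camera relation to tool
d=r.grab_frame('wrist');T=d['cam_to_world'];R=np.array(r.current_tool_rot());p=np.array(r.current_position())
print(R.T@(T[:3,3]-p),R.T@T[:3,:3],d['camera_matrix'][0,0])
E
```

```text
stand [[0.5187, 0.2606, 0.036], [0.5053, 0.1841, 0.036], [0.4672, 0.1926, 0.036], [0.4816, 0.2676, 0.036]] [0.49320224 0.22622502 0.036     ]
-99.89477532248908 -100.89597995717865 0.07768545685779372 0.03765826522348822
tongs bow [[0.49533389 0.25244517 0.131     ]
 [0.48452402 0.20310022 0.131     ]]
tablet top [[0.48450173 0.02504364 0.019     ]] [[0.48504102 0.02061627 0.019     ]]
cup rim [[ 0.49525593 -0.29518546  0.04      ]]
[ 0.00046022 -0.14344819  0.08228134] [[ 9.99999619e-01  7.58460481e-04 -4.32970164e-04]
 [ 6.52103280e-04 -3.18681338e-01  9.47861688e-01]
 [ 5.80936120e-04 -9.47861609e-01 -3.18681711e-01]] 318.0673026475146
```

```bash
cat >> h.py <<'E'
def rot(deg):  # tool x (jaw) at heading deg, pointing down
    a=np.radians(deg); x=np.array([np.cos(a),np.sin(a),0]); y=np.array([0,0,-1.]); return np.c_[x,y,np.cross(x,y)]
E
python3 - <<'E'
from h import *
R=rot(80)
r.move_ptp([0.493,0.226,0.25],R);shot('wrist','w_stand')
r.move_ptp([0.485,0.023,0.14],R);shot('wrist','w_tab')
r.move_ptp([0.495,-0.295,0.18],R);shot('wrist','w_cup')
print(r.current_t(),r.current_joints())
I=[cv2.imread(f'pics/w_{n}.png') for n in('stand','tab','cup')]
cv2.imwrite('pics/m2.png',np.vstack([np.hstack([I[0][60:360,80:480],I[1][60:360,80:480]]),np.hstack([I[2][60:360,80:480],I[2][60:360,80:480]*0])]))
E
```

```text
3.825 [-3.48611482e+01  2.01140704e+01  9.03992580e+01  4.03855944e-02
  6.95442588e+01 -1.14970667e+02]
```

View pics/m2.png

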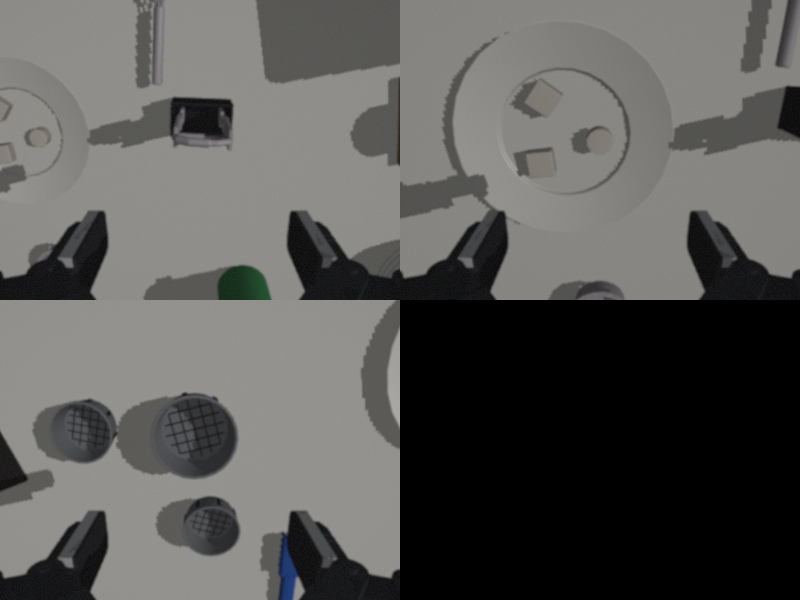

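The wrist views show the stand and tongs at full-frame px ≈(282,180), the tablet at (279,200) and the cup at (275,195). I'll enlarge all three.

```bash
python3 - <<'E'
from h import *
def c(f,x0,y0,w,h,s):
    im=cv2.convertScaleAbs(cv2.imread(f'pics/{f}.png')[y0:y0+h,x0:x0+w],alpha=1.4)
    return cv2.resize(im,None,fx=s,fy=s,interpolation=cv2.INTER_CUBIC)
# stand 100x75 x4 @ (232,140); tab 50x37 x8@(255,185); cup 100x75 x4 @(225,155)
A=np.hstack([c('w_stand',242,148,80,75,5),c('w_tab',255,180,40,37,10)[:, :400].copy()[:370].__getitem__(slice(0,375)) if 0 else cv2.resize(c('w_tab',260,180,40,37,10),(400,375),interpolation=cv2.INTER_NEAREST)])
cv2.imwrite('pics/m3a.png',A)
B=c('w_cup',225,150,100,90,4)
M=np.zeros((375,1200,3),np.uint8);M[:,:800]=A;M[:360,800:]=B
cv2.imwrite('pics/m3.png',np.vstack([A[:300*0+375],np.hstack([cv2.resize(c('w_cup',225,150,100,56,4),(400,224)),cv2.resize(c('w_cup',225,190,100,56,4),(400,224))])]))
E
```

```text
(no output)
```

View pics/m3.png

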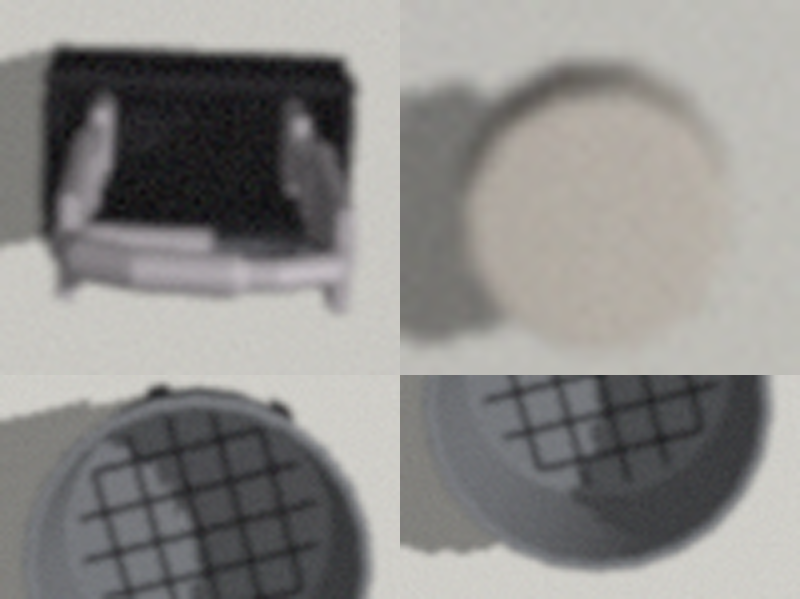

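```bash
python3 - <<'E'
from h import *
s=lambda x,y:(242+x/5,148+y/5)
P=px2w('w_stand',[s(60,295),s(346,308)],0.116);e=P[1]-P[0]
print('plates',P,np.degrees(np.arctan2(e[1],e[0])),np.linalg.norm(e),P.mean(0))
P=px2w('w_stand',[s(62,262),s(350,268),s(205,262)],0.128);print('bow',P)
e=P[1]-P[0];print(np.degrees(np.arctan2(e[1],e[0])),np.linalg.norm(e))
P=px2w('w_stand',[s(57,48),s(348,60)],0.036);e=P[1]-P[0];print('standback',P,np.degrees(np.arctan2(e[1],e[0])),np.linalg.norm(e),P.mean(0))
print('tab',px2w('w_tab',[(260+596/10-40,180+220/375*37)],0.020))
# cup rim: left 25,right 370 (x), top 392 -> row (392-375)/4+150 ; bottom 570-> 190+(570-375)/4
print('cup',px2w('w_cup',[(225+197/4,150+(392-375)/4),(225+197/4,190+(572-375)/4),(225+25/4,150+45),(225+370/4,150+45)],0.04))
E
```

```text
plates [[0.49766037 0.20485717 0.116     ]
 [0.50923667 0.25625907 0.116     ]] 77.30807414673961 0.052689331793286186 [0.50344852 0.23055812 0.116     ]
bow [[0.4880683  0.20796211 0.128     ]
 [0.49783885 0.25733116 0.128     ]
 [0.49238326 0.23254057 0.128     ]]
78.8053433752597 0.050326604273574306
standback [[0.46481694 0.20507402 0.036     ]
 [0.47881736 0.26928901 0.036     ]] 77.70060168051444 0.06572349021880715 [0.47181715 0.23718152 0.036     ]
tab [[0.48629652 0.02668432 0.02      ]]
cup [[ 0.4565736  -0.28860043  0.04      ]
 [ 0.53763775 -0.30299433  0.04      ]
 [ 0.4868035  -0.33445459  0.04      ]
 [ 0.50058859 -0.25569571  0.04      ]]
```

```bash
python3 - <<'E'
from h import *
R=rot(78.5)
r.move_ptp([0.493,0.2325,0.19],R)
print(r.line_to([0.493,0.2325,0.069],velocity=0.08,max_force=8), r.current_position(), r.current_contact_force())
for o in (0.66,0.63,0.57):
    r.command_gripper(o); print(o,r.current_opening(),r.current_contact_force())
shot('wrist','w_grip');shot('side','s_grip');print(r.current_t())
a=cv2.imread('pics/w_grip.png')[150:420,130:430];b=cv2.resize(cv2.imread('pics/s_grip.png')[70:220,110:250],(420,450))
M=np.zeros((450,720,3),np.uint8);M[:270,:300]=a;M[:,300:]=b;cv2.imwrite('pics/m4.png',M)
E
```

```text
False [0.49341703 0.23267102 0.06951189] [-0.46094139 -0.09562348  0.20932951]
0.66 0.6559702876311446 [-0.20082904  0.11272989  0.18229698]
0.63 0.6324491606895887 [-0.52492009  0.14276111  1.35710863]
0.57 0.5759582631106333 [-0.3770494  -0.37084839  6.21817802]
8.3417
```

View pics/m4.png

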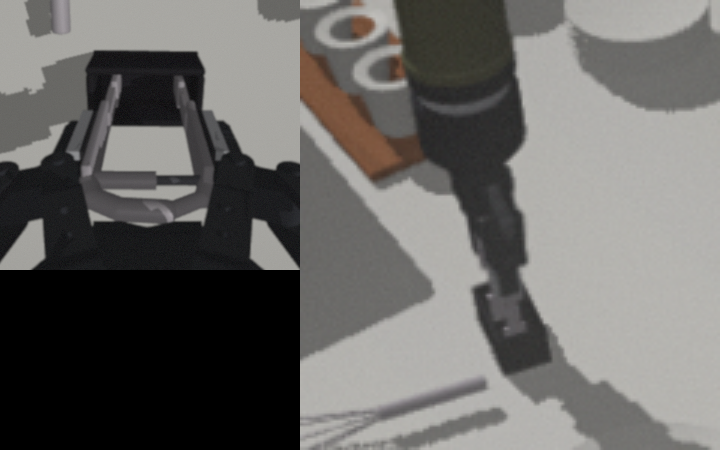

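The tongs are gripped: contact came at opening 0.63 and they are now squeezed about 5 mm, bow clear of the gripper body. Next I lift and hover above the tablet.

```bash
python3 - <<'E'
from h import *
r.line_to([0.4934,0.2327,0.15],velocity=0.12)
print(r.current_contact_force(), r.current_opening())
r.move_ptp([0.4857,0.026,0.125],rot(78.5))
r.line_to([0.4857,0.026,0.098],velocity=0.1)
print(r.current_position(),r.current_contact_force())
shot('wrist','w_h');shot('side','s_h');print(r.current_t())
a=cv2.resize(cv2.imread('pics/w_h.png')[150:400,180:390],None,fx=2,fy=2);b=cv2.resize(cv2.imread('pics/s_h.png')[170:295,175:285],None,fx=3.4,fy=4)
cv2.imwrite('pics/m5.png',np.hstack([a,b]))
E
```

```text
[-1.12879906  0.12431531 -0.6203518 ] 0.5736735895203232
[0.48557874 0.02711957 0.09773102] [-0.77654938 -0.19842812 -1.3336586 ]
10.525
```

View pics/m5.png

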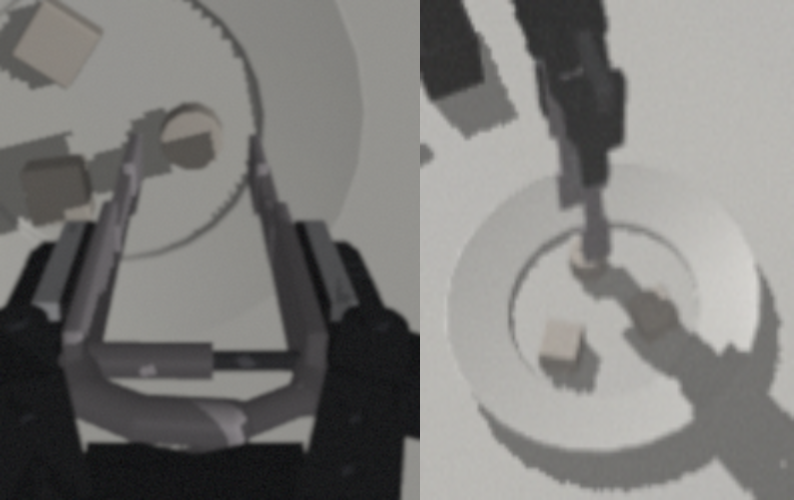

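```bash
python3 - <<'E'
from h import *
print(px2w('w_h',[(180+95,150+69)],0.02), w2px('w_h',[[0.4857,0.026,0.02],[0.4857,0.026,0.033]]))
# pixels of tips at lower ends
print(px2w('w_h',[(180+137/2,150+135/2),(180+255/2,150+137/2)],0.034))
E
```

```text
[[0.48507759 0.02617235 0.02      ]] [[274.93937977 219.81453035]
 [274.81819038 226.25510528]]
[[0.47533005 0.00947778 0.034     ]
 [0.48412313 0.04949588 0.034     ]]
```

```bash
python3 - <<'E'
from h import *
x,y=0.4840,0.0253
r.line_to([x,y,0.085],velocity=0.06); r.sleep(0.2); print(r.current_contact_force())
print('hit',r.line_to([x,y,0.064],velocity=0.02,max_force=2.0)); z=r.current_position()[2]; print(r.current_position(),r.current_contact_force())
r.line_to([x,y,z+0.005],velocity=0.03)
r.command_gripper(0.46);print(r.current_opening(),r.current_contact_force())
r.command_gripper(0.39);print(r.current_opening(),r.current_contact_force(),r.current_position())
shot('wrist','w_c');shot('side','s_c');print(r.current_t())
a=cv2.resize(cv2.imread('pics/w_c.png')[150:400,180:390],None,fx=2,fy=2);b=cv2.resize(cv2.imread('pics/s_c.png')[170:295,175:285],None,fx=3.4,fy=4)
cv2.imwrite('pics/m6.png',np.hstack([a,b]))
E
```

```text
[ 0.82880465 -0.23138463  0.01554661]
hit True
[0.48390269 0.02525566 0.06876069] [1.10256523 0.14068862 0.78477943]
0.4628280567111007 [ 0.36401954  0.12810683 -0.55733209]
0.3957533061845839 [-0.18559014 -0.23217382  2.31811881] [0.48387885 0.02524692 0.07387945]
12.7667
```

View pics/m6.png

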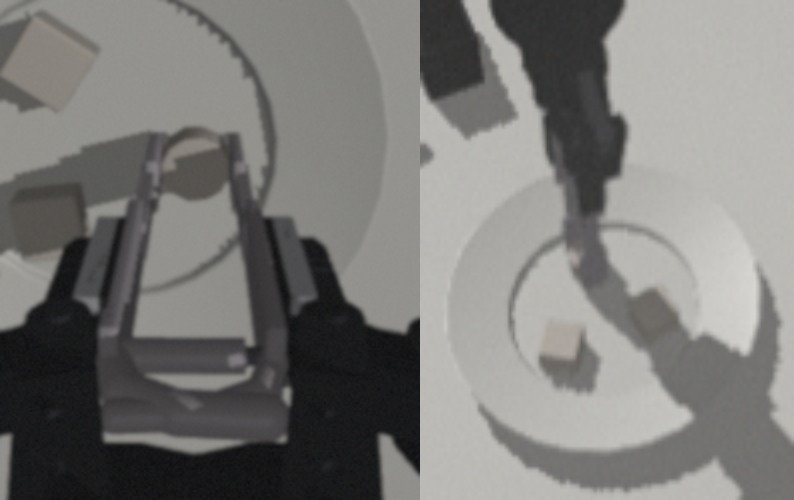

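```bash
python3 - <<'E'
from h import *
r.command_gripper(0.35);print(r.current_opening(),r.current_contact_force())
p=r.current_position()
r.line_to([p[0],p[1],0.130],velocity=0.06)
print(r.current_opening(),r.current_contact_force(),r.current_position())
r.sleep(0.3)
shot('wrist','w_l');shot('side','s_l');print(r.current_t())
a=cv2.resize(cv2.imread('pics/w_l.png')[150:400,180:390],None,fx=2,fy=2);b=cv2.resize(cv2.imread('pics/s_l.png')[140:265,175:285],None,fx=3.4,fy=4)
cv2.imwrite('pics/m7.png',np.hstack([a,b]))
E
```

```text
0.3793483878038049 [-1.8892736  -1.05375996  5.51223554]
0.38160382843918184 [-0.07865339 -0.64109804 -0.39367491] [0.48367651 0.02524341 0.12966849]
14.4667
```

View pics/m7.png

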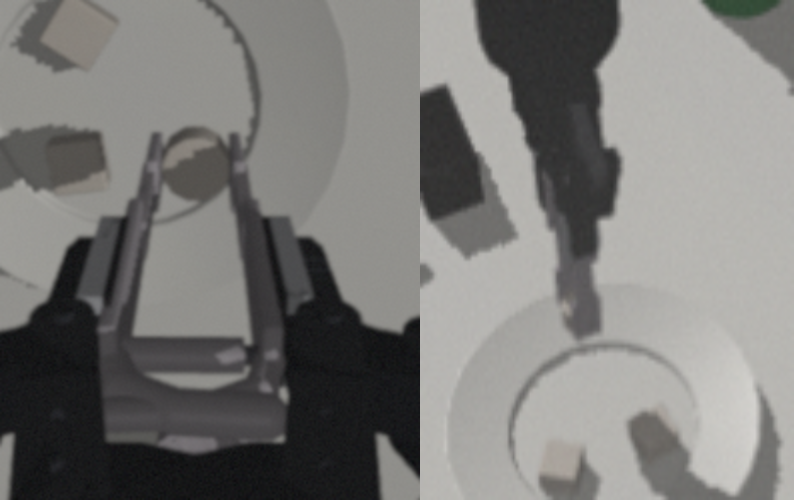

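The tablet is lifted in the tongs, clear of the plate, and centred between the tips. Next I carry it to the cup.

```bash
python3 - <<'E'
from h import *
t=px2w('w_l',[(180+98,150+82)],0.074)[0]; p=np.array(r.current_position()); off=(t-p)[:2]; print('off',off)
c=np.array([0.4957,-0.2953])-np.clip(off,-.004,.004)
R=rot(78.5)
r.line_to([p[0],p[1],0.145],velocity=0.1)
r.line_to([*c,0.145],rot=R,velocity=0.12)
r.line_to([*c,0.100],velocity=0.06); r.sleep(0.2)
print(r.current_position(),r.current_contact_force(),r.current_opening())
print('hit',r.line_to([*c,0.068],velocity=0.02,max_force=2.5),r.current_position(),r.current_contact_force())
shot('wrist','w_p');shot('top','t_p');print(r.current_t())
a=cv2.resize(cv2.imread('pics/w_p.png')[130:400,180:390],None,fx=2,fy=2)
cv2.imwrite('pics/m8.png',a)
E
```

```text
off [0.00095424 0.00093738]
[ 0.4950629  -0.29647485  0.10049797] [ 0.03069231 -0.29708689 -1.38248381] 0.3834920545269084
hit True [ 0.49471445 -0.29622213  0.07310126] [-0.37026026  0.39960864  4.25813949]
20.0167
```

View pics/m8.png

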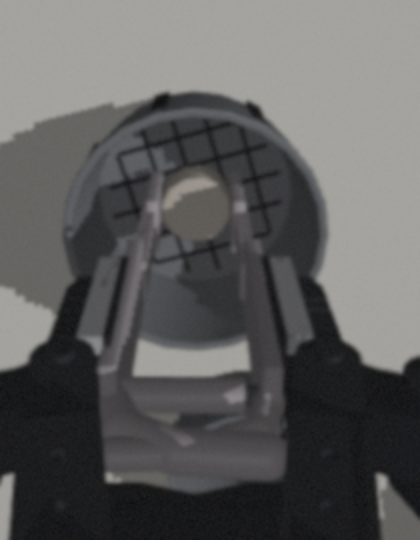

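The tablet is down on the cup floor, near centre, and contact came at the expected height. Now I release it.

```bash
python3 - <<'E'
from h import *
p=np.array(r.current_position())
r.command_gripper(0.57); print(r.current_opening(),r.current_contact_force()); r.sleep(0.4)
r.line_to([p[0],p[1],0.145],velocity=0.07)
print(r.current_contact_force(),r.current_position())
shot('wrist','w_r');print(r.current_t())
cv2.imwrite('pics/m9.png',cv2.resize(cv2.imread('pics/w_r.png')[130:400,180:390],None,fx=2,fy=2))
E
```

```text
0.5666032033344994 [0.25685067 0.5864799  0.40456599]
[-0.15518875 -0.01517062 -1.07481146] [ 0.49430397 -0.29594947  0.14443487]
21.9583
```

View pics/m9.png

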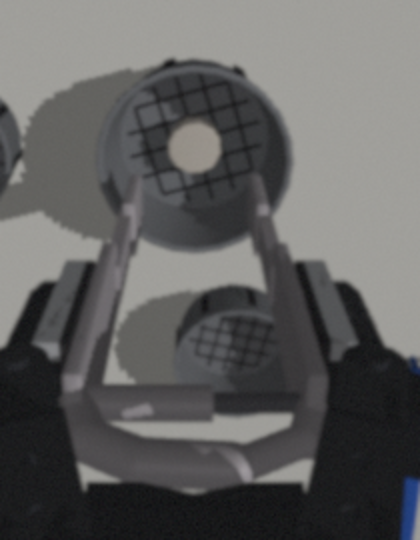

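The tablet lies flat at the centre of the upright cup. In the picture the tongs sit in the gripper as they did before, so I return them to the exact pick pose.

```bash
python3 - <<'E'
from h import *
R=rot(78.5); x,y=0.4934,0.2327
r.line_to([x,y,0.15],rot=R,velocity=0.15)
r.line_to([x,y,0.115],velocity=0.08); r.sleep(0.2); print(r.current_position(),r.current_contact_force())
print('hit',r.line_to([x,y,0.068],velocity=0.025,max_force=3),r.current_position(),r.current_contact_force(),r.current_t())
shot('wrist','w_s');cv2.imwrite('pics/m10.png',cv2.resize(cv2.imread('pics/w_s.png')[130:400,180:390],None,fx=2,fy=2))
E
```

```text
[0.49389174 0.23291669 0.11558883] [ 1.18055597 -0.30159332 -1.25405027]
hit True [0.49341764 0.23270615 0.06870653] [0.09073775 0.22533678 5.33752996] 28.1583
```

The tongs touched down at the stand-floor height (0.0687 m, against 0.0695 m at pick), so they are seated. I'll release, retreat and check.

```bash
python3 - <<'E'
from h import *
p=np.array(r.current_position())
r.command_gripper(0.66); r.command_gripper(1.0); print(r.current_opening(),r.current_contact_force())
r.line_to([p[0],p[1],0.25],velocity=0.09); r.sleep(0.5)
print(r.current_position(),r.current_contact_force())
shot('wrist','w_e');shot('side','s_e');shot('top','t_e');print(r.current_t())
a=cv2.resize(cv2.imread('pics/w_e.png')[148:223,242:322],(400,375));b=cv2.resize(cv2.imread('pics/s_e.png')[290:365,285:365],(400,375))
cv2.imwrite('pics/m11.png',np.hstack([a,b]))
E
```

```text
0.9989244238072774 [-0.69032046  0.26955879  0.18740661]
[0.49341778 0.23269984 0.25001711] [ 0.12151483  0.12035359 -0.5312379 ]
31.6917
```

View pics/m11.png

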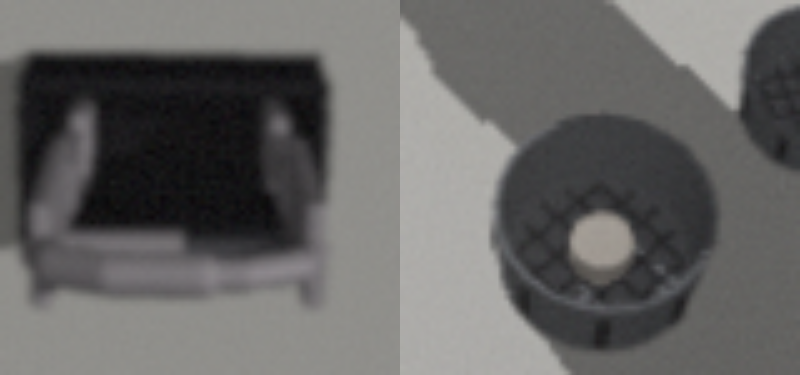

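The tongs stand upright in the stand as they did at the start, and the tablet lies on the floor of the upright cup. I'm handing the job in.

```bash
python3 -c "
from station import r
r.job_done()"
```

```text
the job is handed in; nothing more can be done
```

I handed the job in at about 32 s of the 53 s allowed. I took the tongs from their stand, lifted the tablet off the plate with them and set it on the floor of the largest grey cup. I then released it and put the tongs back where I had picked them up.

- **Last pictures:** the tablet lies flat near the centre of the cup, and the cup is upright. The tongs stand tips down in the stand, looking the same as at the start. The open gripper was clear of everything at z = 0.25 m.
- **Heights:** the tongs and tablet touched down within about 1 mm of where I expected, both in the cup and in the stand.
- **Disagreements:** my side-camera position for the tablet was about 5 mm off the top and wrist views in y, so I used those two. When gripping the tablet, the opening settled at 0.38 instead of the expected 0.42. The pictures showed it held, and it stayed held.
- **Not measured:** I did not measure how far the cup shifted from its start. By eye I saw no movement.

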